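# Set a board's overhang at the gauge and hold it for cutting

### The arm

A 6-joint arm with a two-finger parallel gripper is mounted at the origin on the work surface. World frame = base frame: x ahead of the robot, y to its left, z up, the work surface at z = 0. Lengths are in m, angles in rad, forces in N, time in s.
With the tool pointing down it reaches from about 0.3 to 0.875 m from the base axis. Payload 4.2 kg.
Tool frame: the origin (TCP) lies where the fingers leave the gripper's body, on its centre line; the fingertips stand 73 mm ahead of it and the grasp point (between the pads) lies 54 mm ahead of it; z points along the fingers, x is the direction in which the jaws open and shut, and the axes are right-handed (so a half turn about z gives the same grasp; the last joint's range is limited). The gripper opens to 85 mm and grips with 20 to 120 N. Pads are 22 mm wide; open, the fingers measure 114 mm over their backs; the gripper's body (76 mm by 85 mm) begins 54 mm behind the grasp point. The pads swing forward as they close: fully open they stand 13 mm farther back than shut.
Start: joints at [-1.147, 0.32, 1.565, -0, 1.257, -0.02], TCP at [0.247, -0.519, 0.304] pointing down, gripper open.
Joint ranges: [-3.11, 3.11], [-0.84, 2.01], [0.21, 2.61], [-1.34, 4.49], [0.05, 2.63], [-2.56, 2.56]. Speed limits (rad/s): [2.57, 2.57, 3.14, 3.14, 3.14, 3.14].

### API

Orientations are given as a unit quaternion [w, x, y, z].
In Python, from cell import * gives the robot as it stands. The module is installed in compiled form; this text tells all that it offers.
- The arm moves only by the tool send_rows, never from a script. Its argument "steps" is a list of rows, each a list of 7 numbers: the shift along the tool's x, y, z normalised to -1 to 1, where 1 is 0.12 m, then the turn, a rotation vector about the tool's x, y, z normalised to -1 to 1, where 1 is pi rad, then the opening, from 0 (shut) to 1 (fully open). In form: [[dx, dy, dz, wx, wy, wz, hand], ...]. A call has 1 to 12 rows; each row is the pose to reach, as a shift and turn from the pose measured when the call began, along the tool's axes at that moment, turning the shorter way round; what a row does not reach only later rows make up. A row lasts 1/12 s, in which the tool goes at most 41.7 mm and 7.16 degrees, less where a joint would pass 70% of its speed; a pose out of reach is approached as far as the arm can. A call with a number of a shift or a turn outside -1 to 1 is refused whole. A call with a gripper value outside its range is refused whole. The fingers move at their own pace and stop on an object; "force" is the grip in N (left out, the last holds). Time passes only in rows, so rows that repeat a pose let the fingers close. It gives the time, the measured TCP pose, the force and the opening at its end, in the units of the state.
- observe(): the state, without advancing time (a new reading comes with each control period).
- grab_frame(name): name is "side" or "top"; returns a dict with "image" (400x640x3 uint8, blue, green, red), "K" (3x3 intrinsics, pixels), "extrinsics" (4x4, takes a point from camera to world coordinates). Camera axes: x right, y up, looking along -z (the intrinsics and any distortion apply to the point x, -y, -z); pixel columns grow to the right and rows downward; lengths in m; the calibration is good to about 2 mm. A picture is of the moment at which its call begins. There is no depth.
- finish_job(): hands the job in, once; it reports no verdict.
Trained networks look in a picture, given as the dict that the camera call returned (one of the last four; its "shot" number tells which), for a name from the list of things; names that differ only in an ending like _2 or _b are one class to them, and where a whole thing is asked for, a point or a joint stands for the part that bears it (a point fixed in the world has none). Each returns a list of dicts, best first, with "conf" (0 to 1); they miss things now and then, are a little off and sometimes report something else, mostly with a low value. They report only what shows in the picture. A call takes as long as a camera call. They do not tell look-alikes from the thing itself.
- boxes_of(picture, thing): "extent" ([centre column, centre row, width, height] in pixels, round what is visible of it).
- trace(picture, thing): "region" (400x640 bool, what is visible of it) and "extent" ([centre column, centre row, width, height] in pixels, round what is visible of it).
- pinpoint(picture, thing): "uv" ([column, row] in pixels: a listed point, or the origin of a listed thing).
The state is a dict: "time_s": time; "joints": joint angles; "joint_velocities": joint speeds; "joint_efforts": joint torques, N m; "position": TCP position; "tcp_rot": TCP orientation; "wrist_force": force on the tool from outside, world axes, zero at the start; "ft_torque": the same for the moment, N m; "width": opening from 0.0 (shut) to 1.0 (fully open).
Only numpy, scipy, OpenCV 4.12 (cv2) and the standard library are available. Lean on these libraries where they do the work, as an engineer would, in place of code of your own. Each camera call takes 0.05 s, during which the arm holds its last target. There are 200 camera calls.

### The job

Take the flat-bladed key from its wooden block, use it to give the slotted screw head on the cutting stand a quarter turn anticlockwise so that its stop bar swings out of the board's way and lies along the board, and put the key back upright in its hole. Then slide the board outward along the stand, straight and flat on the stand top, until its outer end is level with the gauge's pointer. It will tip off the stand if let go, so finish while the gripper is holding the board there, flat and still, and leave everything else on the bench where it is.

Things in the scene. Friction and masses are not known exactly. Their poses are not given: they have to be found in the camera images.
- stand: Fixed pale wooden cutting stand: top 300 long (x), 180 wide (y), its upper face 90 above the bench. Origin on the bench under its middle; +x is outward, the way the board slides (to the robot's right), +y across, away from the robot, z up. Its outer edge is at x = +150.
- board: Loose board 320 long (x), 90 wide (y), 18 thick, 0.25 to 0.4 kg, flat on the stand top, on the side nearer the robot, its outer end 30 to 45 inside the stand's outer edge, behind the stop bar. Origin: middle of its underside; +x to its outer end. It balances at x = -12. A dark wooden push block (60 x 26 x 40 high) is fixed on top at x = -110.
- push_block (a point): Centre of the push block fixed on the board, axes as the board; 38 above the board's underside, 20 below the block's top. Its long sides, 26 apart across y, are free for gripping.
- board_end (a point): Middle of the upper edge of the board's outer end (board x = +160, z = +18), axes as the board.
- gauge: Fixed steel marking gauge on the bench, 190 to 230 beyond the stand's outer edge, on the robot's side of the board's path: foot 50 x 50 x 20, post 14 thick and 122 tall, thin pointer (3 mm) 114 above the bench pointing along +y at the board's path. Origin under the foot; axes as the stand's. The mark is the line x = 0.
- pointer (a point): Free tip of the gauge's pointer, on the mark line, 10 to 25 beside the board's near edge.
- button (a joint): Turn of the screw head and its stop bar about the upright axis, rad, anticlockwise from above. At 0 the bar points in the stand's -y, across in front of the board (start 0 to 0.2); at 1.57 it points outward along the board. Stops at 1.62. The board passes from about 1.25. The blade has 0.18 rad of play either way in the slot. Needs 0.1 N m and stays where left.
- slot (a point): Middle of the slot's floor in the screw head, on the turning axis, 108.5 above the bench, at stand x = +130, y = +43. Head: steel, 34 across, top 120 above the bench. Slot 8 wide, 11.5 deep, open at both ends, parallel to the stop bar; it runs along this point's y, which turns with the head. The bar points in its -y, 16 wide, reaching 60 from the axis.
- key: Loose flat-bladed key upright in the key block, 0.14 kg. Origin: middle of the blade's tip; z up along the key. Blade 22 wide (x), 4 thick (y), 14 tall; round shank 20 thick to z = 42; round flange 42 across, z = 42 to 48, resting on the block; black square handle 26 x 26 (sides square to x and y), z = 48 to 104.
- key_grip (a point): Centre of the key's square handle, 78 above the blade's tip, axes as the key.
- key_block: Fixed wooden block 80 x 80 x 60 high with a 26 x 26 square hole, 55 deep, in the middle of its top, a 3 mm bevel round the mouth. Origin on the bench under its middle. The key stands in it with its flange on the top, blade tip 18 above the bench.
- tape_roll: Bystander: roll of tape lying flat, 100 in diameter, 25 high. Origin: centre of its underside.
- glue: Bystander: white glue bottle, 52 in diameter, 130 tall. Origin: centre of its underside.
- mug: Bystander: white mug, 80 in diameter, 90 tall. Origin: centre of its underside.
- spare_driver: Bystander: ordinary screwdriver lying on the bench (not the tool for this job).
- offcut: Bystander: wooden offcut 90 x 45 x 30. Origin: centre of its underside.
- battery: Bystander: black tool battery 120 x 75 x 60. Origin: centre of its underside.
Mind the look-alikes: they are no part of the job. What is shaped like the key but pink is not meant.

How it is judged:
By the outcome, as a careful person would: the job done as asked, in the order asked, and still so for the second after the job is handed in, while the arm keeps its last pose, push and grip.
It also fails if it takes over 72 s, if anything falls off the work surface, if the arm or the gripper's body presses on something with over 40 N, if the wrist force passes 120 N, or if a joint passes its speed limit or range.

## Working session

There is one attempt and no reset: what is moved stays moved. The work goes in short steps, Python scripts to look and compute and a tool call to move; the robot and the scene stay as the last step left them, time stands still between calls to the robot, and variables do not carry over. Pictures are saved under pics/ and viewed, about 8 in all and at most 12, crops included, and the job is handed in when it is done.

Besides the shell and the picture viewer there is one more tool, called after "Call:" as name(argument=value, ...), one argument or row to a line, values as JSON. send_rows: Moves the arm, as the interface text tells. Scaled input: -1 to 1 covers 0.12 m each way for a shift and pi rad each way for a turn. Its arguments: {"type":"object","properties":{"steps":{"type":"array"},"force":{"type":"number"}},"required":["steps"]}

```bash
mkdir -p pics; cat > h.py <<'E'
from cell import *
import numpy as np, cv2
from scipy.spatial.transform import Rotation as R
def proj(f,P):
    T=np.linalg.inv(f["extrinsics"]);p=T[:3,:3]@np.asarray(P,float)+T[:3,3]
    q=f["K"]@np.array([p[0],-p[1],-p[2]]);return q[:2]/q[2]
def ray(f,uv):
    d=np.linalg.inv(f["K"])@np.array([uv[0],uv[1],1.]);d=np.array([d[0],-d[1],-d[2]])
    E=f["extrinsics"];return E[:3,3],E[:3,:3]@d
def atz(f,uv,z):
    o,d=ray(f,uv);return o+d*(z-o[2])/d[2]
def tri(fs,uvs):
    A=np.zeros((3,3));b=np.zeros(3);L=[]
    for f,u in zip(fs,uvs):
        o,d=ray(f,u);d=d/np.linalg.norm(d);M=np.eye(3)-np.outer(d,d);A+=M;b+=M@o;L.append((o,d))
    p=np.linalg.solve(A,b);return p,[round(1000*np.linalg.norm(np.cross(p-o,d)),1) for o,d in L]
def st():
    s=observe();Rm=R.from_quat(np.roll(s["tcp_rot"],-1)).as_matrix();return s,np.array(s["position"]),Rm
def delta(goal,Rg):
    """row numbers for tcp goal pose"""
    s,p,Rm=st();return np.round(Rm.T@(np.array(goal)-p)/.12,4),np.round(R.from_matrix(Rm.T@Rg).as_rotvec()/np.pi,4)
E
python3 - <<'E'
from h import *
np.set_printoptions(precision=4,suppress=True)
t=grab_frame("top");s=grab_frame("side")
cv2.imwrite("pics/top1.png",t["image"]);cv2.imwrite("pics/side1.png",s["image"])
print(observe());
for f in(t,s): print(f["K"],f["extrinsics"],[k for k in f])
for n in "stand board push_block board_end gauge pointer slot key key_grip key_block".split():
    print(n,*[[(np.round(r["uv"]),round(r["conf"],2)) for r in pinpoint(f,n)[:3]] for f in(t,s)])
E
```

```text
{'time_s': 0.1, 'joints': array([-1.147 ,  0.3202,  1.5655, -0.    ,  1.2574, -0.02  ]), 'joint_velocities': array([-0.0008,  0.0006, -0.0027, -0.0007, -0.0007,  0.0011]), 'joint_efforts': array([ -0.0003, -41.6411, -23.4704,   0.0001,   0.0049,  -0.    ]), 'position': array([ 0.2468, -0.519 ,  0.3032]), 'tcp_rot': array([-0.0004,  0.8454, -0.5342, -0.0007]), 'wrist_force': array([-0.3624, -0.6443,  0.2613]), 'ft_torque': array([0.0026, 0.0164, 0.0186]), 'width': 0.9990880472974366}
[[424.4673   0.     313.1742]
 [  0.     424.4673 203.0196]
 [  0.       0.       1.    ]] [[ 0.0048  0.9913 -0.1317  0.4239]
 [-1.      0.0054  0.0045 -0.0149]
 [ 0.0051  0.1317  0.9913  1.0868]
 [ 0.      0.      0.      1.    ]] ['image', 'K', 'extrinsics', 'shot']
[[398.5747   0.     315.6468]
 [  0.     398.5747 193.9287]
 [  0.       0.       1.    ]] [[-0.9956  0.0591 -0.0728  0.4635]
 [-0.0935 -0.568   0.8177  0.8766]
 [ 0.007   0.8209  0.571   0.7342]
 [ 0.      0.      0.      1.    ]] ['image', 'K', 'extrinsics', 'shot']
stand [] [(array([322., 278.]), 0.92)]
board [] [(array([328., 266.]), 0.6
[... 250 characters left out ...]
), 0.72), (array([369., 169.]), 0.19)]
gauge [(array([365., 287.]), 0.66)] [(array([377., 202.]), 0.72)]
pointer [(array([370., 278.]), 0.56)] [(array([371., 172.]), 0.75)]
slot [(array([285., 204.]), 0.52)] [(array([311., 212.]), 0.51)]
key [(array([446., 222.]), 0.88), (array([451., 265.]), 0.84), (array([407., 249.]), 0.81)] [(array([360., 164.]), 0.75), (array([347., 180.]), 0.69), (array([335., 158.]), 0.58)]
key_grip [(array([462., 261.]), 0.69), (array([411., 247.]), 0.56), (array([462., 219.]), 0.55)] [(array([350., 162.]), 0.52), (array([363., 143.]), 0.47), (array([333., 141.]), 0.46)]
key_block [(array([447., 223.]), 0.87), (array([271., 235.]), 0.73)] [(array([332., 164.]), 0.7)]
```

View pics/top1.png

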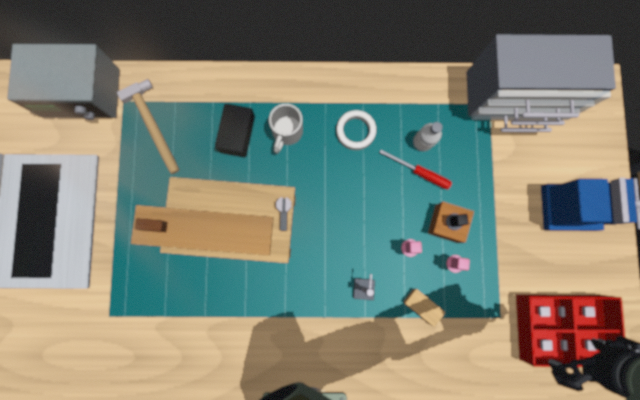

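View pics/side1.png

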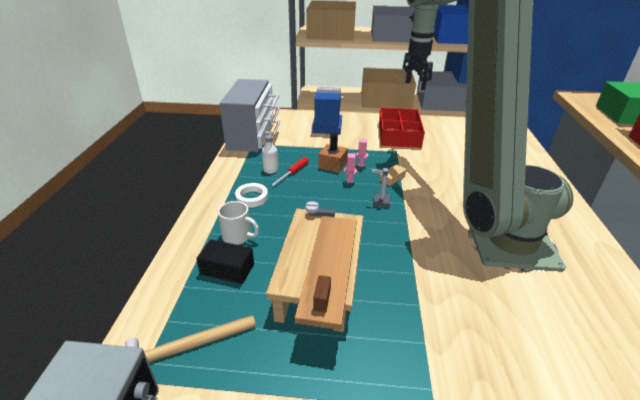

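The pictures show three key-shaped things. In the top view there is a black-handled one in the wooden block at (455,220), and pink ones at (411,247) and (458,263). Only the black one in the block fits the description. I'll confirm it in an enlarged crop and fit the poses.

```bash
cat > m.py <<'E'
from h import *
np.set_printoptions(precision=4,suppress=True)
t=grab_frame("top");s=grab_frame("side")
c=lambda f,x,y,w,h,k:cv2.resize(f["image"][y:y+h,x:x+w],None,fx=k,fy=k,interpolation=cv2.INTER_CUBIC)
a=c(t,425,195,60,55,6);b=c(t,255,180,60,55,6)
d=c(s,300,120,60,60,6);e=c(s,290,190,60,60,6)
cv2.imwrite("pics/crop1.png",np.vstack([np.hstack([a,b]),np.hstack([d,e])])[:690])
cv2.imwrite("pics/crop1.png",cv2.resize(cv2.imread("pics/crop1.png"),(600,575)))
def best(f,n,near):
    r=[x for x in pinpoint(f,n) if np.hypot(*(np.array(x["uv"])-near))<18]
    return np.array(r[0]["uv"]) if r else None
for n,a,b in [("push_block",(151,225),(321,291)),("board_end",(271,233),(339,220)),("pointer",(370,278),(380,172)),("gauge",(365,287),(377,202)),("slot",(285,204),(311,212)),("key_grip",(455,219),(333,141)),("key_block",(447,223),(332,164))]:
    ua,ub=best(t,n,a),best(s,n,b)
    if ua is None or ub is None: print(n,ua,ub);continue
    print(n,ua,ub,*tri((t,s),(ua,ub)))
for n in("stand","board","key_block","key"):
    for f in(t,s):
        for r in trace(f,n)[:4]:
            m=r["region"].astype(np.uint8);cs=max(cv2.findContours(m,0,2)[0],key=cv2.contourArea)
            print(n,f["shot"],round(r["conf"],2),np.round(r["extent"]),m.sum(),np.round(cv2.boxPoints(cv2.minAreaRect(cs)),1).tolist())
E
python3 m.py
```

```text
push_block [152.4 221.2] [323. 293.] [0.5012 0.3445 0.127 ] [np.float64(6.6), np.float64(6.6)]
board_end [273.2 235.7] [339.1 219.9] [0.4761 0.0734 0.0968] [np.float64(2.0), np.float64(2.0)]
pointer [369.2 276.2] [369.9 170.9] [ 0.39   -0.1468  0.1146] [np.float64(3.1), np.float64(3.1)]
gauge [363.6 290.8] [376.2 202.1] [ 0.3551 -0.1479  0.0016] [np.float64(8.8), np.float64(8.8)]
slot [281.4 203.7] [313.5 213. ] [0.5473 0.0551 0.1003] [np.float64(5.6), np.float64(5.6)]
key_grip [460.5 221.6] [332.6 137.6] [ 0.5144 -0.36    0.1106] [np.float64(2.3), np.float64(2.3)]
key_block [447.2 223.7] [331.  168.3] [ 0.5186 -0.3707 -0.0189] [np.float64(0.5), np.float64(0.5)]
stand 3 0.64 [230. 220. 132.  84.] 5555 [[160.60000610351562, 253.0], [167.5, 175.8000030517578], [296.5, 187.39999389648438], [289.5, 264.6000061035156]]
stand 4 0.93 [314. 265. 101. 129.] 4125 [[262.3999938964844, 319.20001220703125], [277.3999938964844, 196.6999969482422], [363.8999938964844, 207.1999969482422], [349.0, 329.79998779296875]]
stand 4 0.52 [322. 211.  30.  17.] 259 [[303.8999938964844, 210.89999389648438], [3
[... 1898 characters left out ...]
331. 141.   8.  20.] 150 [[329.0, 133.0], [337.0, 133.0], [337.0, 152.0], [329.0, 152.0]]
key 3 0.79 [456. 222.  25.  16.] 318 [[446.0, 214.0], [469.0, 214.0], [469.0, 230.0], [446.0, 230.0]]
key 3 0.7 [459. 265.  24.  15.] 298 [[447.0, 256.0], [469.0, 256.0], [469.0, 272.0], [447.0, 272.0]]
key 3 0.68 [412. 249.  20.  21.] 300 [[402.0, 239.0], [421.0, 239.0], [421.0, 257.0], [402.0, 257.0]]
key 4 0.81 [350. 166.  11.  30.] 252 [[344.0, 153.0], [355.0, 153.0], [355.0, 181.0], [344.0, 181.0]]
key 4 0.76 [361. 153.   6.  30.] 185 [[357.0, 139.0], [367.0, 139.0], [367.0, 165.0], [357.0, 165.0]]
key 4 0.46 [332. 142.   9.  24.] 178 [[328.0, 133.0], [338.0, 133.0], [338.0, 152.0], [328.0, 152.0]]
```

View pics/crop1.png

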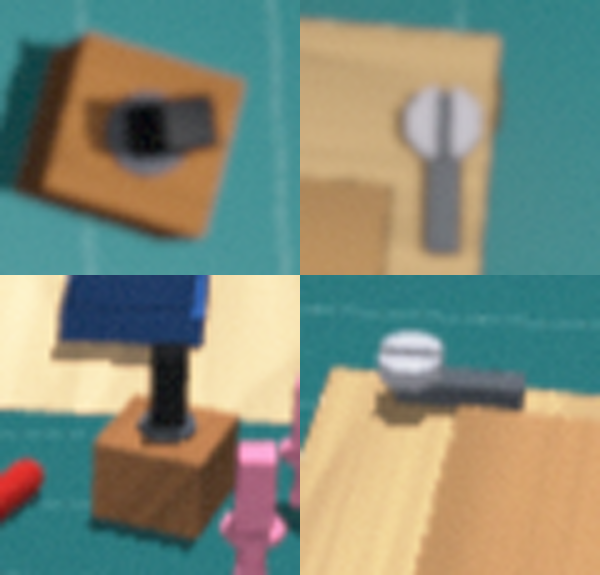

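The crop confirms the black-handled key stands in the wooden block at top (455,221). The screw head is at (283.6,204.6) with the bar pointing toward the robot. Next I'll fit the poses from corner pixels.

```bash
cat > p.py <<'E'
from h import *
from scipy.optimize import least_squares
np.set_printoptions(precision=4,suppress=True)
t=grab_frame("top");s=grab_frame("side")
def fit(obs,x0):
    def P(x,l): c,q=np.cos(x[2]),np.sin(x[2]);return [x[0]+c*l[0]-q*l[1],x[1]+q*l[0]+c*l[1],l[2]]
    r=lambda x:np.concatenate([proj(f,P(x,l))-uv for f,uv,l in obs])
    o=least_squares(r,x0,x_scale=[.01,.01,.05],loss="soft_l1");print(o.x,np.round(o.fun if 0 else r(o.x),1));return o.x
print("block",end=' ');k=.04
fit([(t,(443.4,201.6),(k,k,.06)),(t,(474,211),(k,-k,.06)),(t,(465.6,243),(-k,-k,.06)),(t,(433.4,232.6),(-k,k,.06)),
 (s,(325.2,145),(k,-k,.06)),(s,(347.6,149),(-k,-k,.06)),(s,(340,158),(-k,k,.06)),(s,(318.8,152),(k,k,.06))],[.51,-.36,-.25])
print("stand",end=' ')
x=fit([(t,(295,187.4),(.15,.09,.09)),(t,(168,178),(-.15,.09,.09)),(t,(290,262.5),(.15,-.09,.09)),(t,(161,253),(-.15,-.09,.09)),
 (t,(283.6,204.6),(.13,.043,.12)),(s,(312,211),(.13,.043,.12)),(s,(297,209),(.15,.09,.09)),(s,(364,214.5),(.15,-.09,.09)),(s,(271,295),(-.15,.09,.09))],[.47,.17,-1.5])
print("board",end=' ')
b=fit([(t,(273,216.4),(.16,.045,.018+.09)),(t,(271,255),(.16,-.045,.108)),(t,(134,205.5),(-.16,.045,.108)),(t,(131.5,245),(-.16,-.045,.108)),(t,(152,221),(-.11,0,.148))],[.47,.2,-1.5])
c,q=np.cos(x[2]),np.sin(x[2]);M=np.array([[c,-q],[q,c]])
print("slot",x[:2]+M@[.13,.043],"board in stand",M.T@(b[:2]-x[:2]),b[2]-x[2])
print("slot top-only",atz(t,(283.6,204.6),.12),"bartip",atz(t,(283,230.6),.1))
print("flange",atz(t,(454.4,221.6),.066),"handle top corners",*[atz(t,u,.122)[:2] for u in((458.6,215),(466.6,214),(467.6,223.6),(459,225.4))])
pt=tri((t,s),((369.2,276.2),(371,171.5)))[0];print("pointer",pt,"in stand",M.T@(pt[:2]-x[:2]))
c=lambda f,x,y,w,h,k:cv2.resize(f["image"][y:y+h,x:x+w],None,fx=k,fy=k,interpolation=cv2.INTER_CUBIC)
cv2.imwrite("pics/crop2.png",np.hstack([np.vstack([c(t,350,265,40,40,7),c(s,355,160,40,40,7)]),np.vstack([c(t,440,205,40,40,7),c(t,128,200,40,40,7)])]))
E
python3 p.py
```

```text
block [ 0.5152 -0.3619 -0.3057] [-0.9  0.1  0.1  0.6 -0.  -0.   0.3  0.2  1.  -1.6 -0.5 -1.4 -0.6 -0.2
 -1.1  1.3]
stand [ 0.512   0.1807 -1.6276] [-0.7  0.1  0.6  1.7 -1.   1.3 -0.7  2.7  0.1  0.3 -0.4 -5.9 -1.5 -1.
 -1.5  0.  -3.  -1.6]
board [ 0.4897  0.2341 -1.6415] [ 1.  -0.5 -0.5 -0.   2.4  0.  -0.2 -0.6 -3.1  4.1]
slot [0.5475 0.0484] board in stand [-0.0521 -0.0253] -0.013837372591173569
slot top-only [0.5483 0.0486 0.12  ] bartip [0.4899 0.0505 0.1   ]
flange [ 0.5161 -0.3609  0.066 ] handle top corners [ 0.5262 -0.3522] [ 0.5286 -0.3706] [ 0.5066 -0.3719] [ 0.5024 -0.3521]
pointer [ 0.3882 -0.147   0.1126] in stand [ 0.3342 -0.1049]
```

View pics/crop2.png

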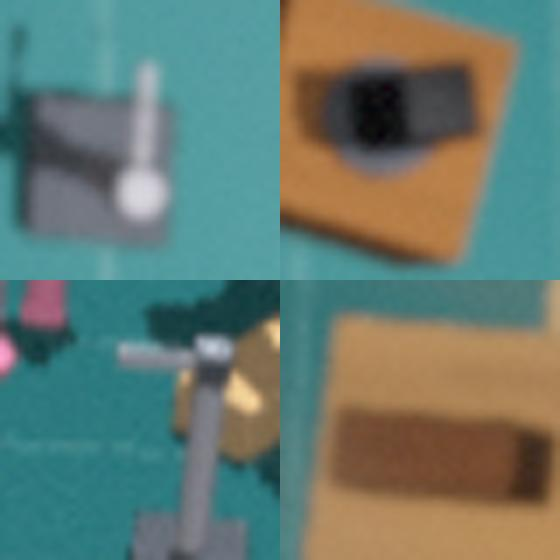

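Call:
send_rows(
  steps=[
    [-0.02, -0.33, 0, 0, 0, 0.03, 1],
    [-0.05, -0.66, 0, 0, 0, 0.06, 1],
    [-0.08, -0.95, 0, 0, 0, 0.1, 1],
    [-0.08, -0.95, 0, 0, 0, 0.1, 1],
  ],
  force=60,
)

```text
time_s: 2.73
position: [0.3499, -0.4589, 0.3039]
tcp_rot: [-0.002, 0.752, -0.66, 0.001]
wrist_force: [-0.4, -0.2, 1.3]
width: 1.004
```

```bash
cat > d.py <<'E'
import sys
from h import *
np.set_printoptions(precision=4,suppress=True)
x,y,z,a=map(float,sys.argv[1:5]);a=np.radians(a)
Rg=np.array([[np.cos(a),np.sin(a),0],[np.sin(a),-np.cos(a),0],[0,0,-1]])
s,p,Rm=st();print("t",s["time_s"],"p",p,"yaw",np.degrees(np.arctan2(Rm[1,0],Rm[0,0])),"z",Rm[:,2],"F",s["wrist_force"],"M",s["ft_torque"],"w",s["width"],"j6",s["joints"][5])
print(*delta((x,y,z),Rg))
E
python3 d.py 0.516 -0.361 0.25 -82.5
```

```text
t 2.7333 p [ 0.3499 -0.4589  0.3039] yaw -82.5579574886426 z [ 0.0028  0.0016 -1.    ] F [-0.4138 -0.2326  1.3173] M [-0.0103 -0.0149  0.0166] w 1.0036681126253941 j6 0.49927688617062504
[-0.6293 -1.4765  0.4547] [-0.0009  0.0004 -0.0003]
```

Call:
send_rows(
  steps=[
    [-0.15, -0.3, 0, 0, 0, 0, 1],
    [-0.3, -0.6, 0, 0, 0, 0, 1],
    [-0.42, -0.95, 0, 0, 0, 0, 1],
    [-0.42, -0.95, 0, 0, 0, 0, 1],
  ],
)

```text
time_s: 3.07
position: [0.4611, -0.3914, 0.3042]
tcp_rot: [-0.003, 0.753, -0.658, 0.001]
wrist_force: [0.5, 0.2, 0.8]
width: 0.995
```

```bash
python3 d.py 0.516 -0.361 0.25 -82.5
```

```text
t 3.0667 p [ 0.4611 -0.3914  0.3042] yaw -82.24136056715628 z [ 0.0062  0.0027 -1.    ] F [0.488  0.2082 0.8169] M [0.0101 0.0569 0.0078] w 0.9954856438934624 j6 0.7082782889430552
[-0.1882 -0.4845  0.4554] [-0.0021  0.0006  0.0014]
```

Call:
send_rows(
  steps=[
    [-0.1, -0.25, 0.1, -0.002, 0, 0.001, 1],
    [-0.188, -0.485, 0.2, -0.002, 0, 0.001, 1],
    [-0.188, -0.485, 0.45, -0.002, 0, 0.001, 1],
    [-0.188, -0.485, 0.45, -0.002, 0, 0.001, 1],
    [-0.188, -0.485, 0.45, -0.002, 0, 0.001, 1],
  ],
)

```text
time_s: 3.48
position: [0.5151, -0.3609, 0.2492]
tcp_rot: [-0.0, 0.753, -0.659, -0.003]
wrist_force: [0.5, -0.0, 0.1]
width: 1.0
```

```bash
python3 d.py 0.516 -0.361 0.150 -82.5
```

```text
t 3.4833 p [ 0.5151 -0.3609  0.2492] yaw -82.37791523940177 z [-0.004  0.004 -1.   ] F [ 0.4943 -0.0265  0.1433] M [-0.025   0.0589  0.0062] w 0.999689973431424 j6 0.807700014326751
[ 0.0058 -0.01    0.8266] [0.0011 0.0014 0.0007]
```

Call:
send_rows(
  steps=[
    [0, -0.01, 0.25, 0.001, 0.001, 0, 1],
    [0, -0.01, 0.5, 0.001, 0.001, 0, 1],
    [0, -0.01, 0.75, 0.001, 0.001, 0, 1],
    [0, -0.01, 0.827, 0.001, 0.001, 0, 1],
    [0, -0.01, 0.827, 0.001, 0.001, 0, 0.15],
    [0, -0.01, 0.827, 0.001, 0.001, 0, 0.15],
    [0, -0.01, 0.827, 0.001, 0.001, 0, 0.15],
    [0, -0.01, 0.827, 0.001, 0.001, 0, 0.15],
    [0, -0.01, 0.827, 0.001, 0.001, 0, 0.15],
    [0, -0.01, 0.827, 0.001, 0.001, 0, 0.15],
  ],
  force=50,
)

```text
time_s: 4.32
position: [0.5166, -0.3609, 0.152]
tcp_rot: [-0.0, 0.753, -0.658, 0.001]
wrist_force: [-1.2, -0.6, 6.1]
width: 0.294
```

```bash
python3 d.py 0.516 -0.361 0.26 -82.5
```

```text
t 4.3167 p [ 0.5166 -0.3609  0.152 ] yaw -82.36713718059139 z [ 0.0023 -0.001  -1.    ] F [-1.1604 -0.599   6.0792] M [0.0335 0.1358 0.0709] w 0.29409781781192823 j6 0.8089302377064517
[ 0.0013  0.0029 -0.9   ] [-0.0007 -0.0004  0.0007]
```

Call:
send_rows(
  steps=[
    [0, 0, -0.2, 0, 0, 0, 0.1],
    [0, 0, -0.45, 0, 0, 0, 0.1],
    [0, 0, -0.7, 0, 0, 0, 0.1],
    [0, 0, -0.98, 0, 0, 0, 0.1],
    [0, 0, -0.98, 0, 0, 0, 0.1],
    [0, 0, -0.98, 0, 0, 0, 0.1],
  ],
)

```text
time_s: 4.82
position: [0.5169, -0.3611, 0.272]
tcp_rot: [-0.001, 0.753, -0.658, 0.004]
wrist_force: [-0.3, -0.3, -1.9]
width: 0.295
```

```bash
python3 d.py 0.54 -0.25 0.29 -92; python3 - <<'E'
from h import *
t=grab_frame("top");s=grab_frame("side")
T=st()[1]
c=lambda f,P,w,k:(lambda u:cv2.resize(f["image"][u[1]-w:u[1]+w,u[0]-w:u[0]+w],None,fx=k,fy=k,interpolation=cv2.INTER_CUBIC))(np.round(proj(f,P)).astype(int))
print(proj(s,T-[0,0,.134]))
cv2.imwrite("pics/lift.png",np.hstack([c(s,T-[0,0,.1],25,8),c(t,T-[0,0,.134],25,8)]))
E
```

```text
t 4.8167 p [ 0.5169 -0.3611  0.272 ] yaw -82.35733835586367 z [ 0.0063 -0.0039 -1.    ] F [-0.27   -0.3456 -1.9495] M [ 0.0447 -0.0045 -0.0146] w 0.2948736240959567 j6 0.8089576660337642
[-0.891  -0.3151 -0.152 ] [-0.0019 -0.0013  0.0536]
[333.08449367 131.28698792]
```

View pics/lift.png

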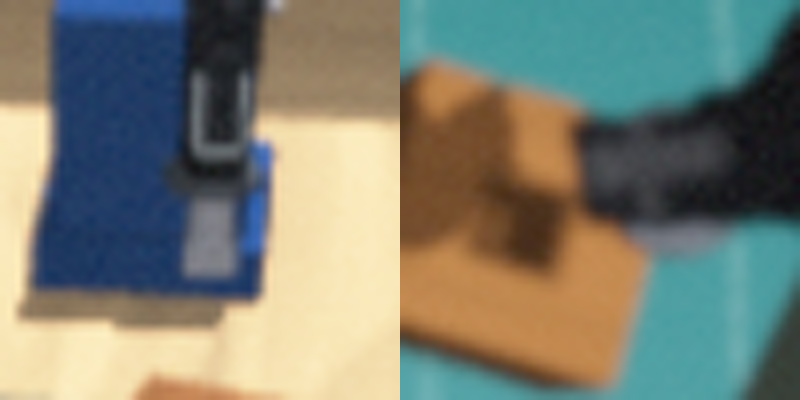

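The side crop shows the blade as wide as the shank, about 6.5 px across at (210,240), so the blade lies along world x. I'll carry the key to the slot.

Call:
send_rows(
  steps=[
    [-0.2, -0.05, -0.05, -0.002, -0.001, 0.015, 0.1],
    [-0.5, -0.15, -0.1, -0.002, -0.001, 0.03, 0.1],
    [-0.8, -0.25, -0.12, -0.002, -0.001, 0.045, 0.1],
    [-0.95, -0.31, -0.12, -0.002, -0.001, 0.054, 0.1],
    [-0.95, -0.31, -0.12, -0.002, -0.001, 0.054, 0.1],
  ],
)

```text
time_s: 5.33
position: [0.5374, -0.2382, 0.2812]
tcp_rot: [-0.001, -0.695, 0.719, 0.006]
wrist_force: [-0.0, -0.7, -1.7]
width: 0.298
```

```bash
python3 d.py 0.548 -0.03 0.285 -92
```

```text
t 5.3333 p [ 0.5374 -0.2382  0.2812] yaw -91.90075241488861 z [-0.0092  0.0068 -0.9999] F [-0.0484 -0.6634 -1.6506] M [-0.0114  0.0014  0.0427] w 0.29793123182960746 j6 1.165364442579028
[-1.7375 -0.0302 -0.0205] [0.003  0.0021 0.0006]
```

Call:
send_rows(
  steps=[
    [-0.25, 0, -0.02, 0.003, 0.002, 0, 0.1],
    [-0.55, -0.01, -0.02, 0.003, 0.002, 0, 0.1],
    [-0.9, -0.02, -0.02, 0.003, 0.002, 0, 0.1],
    [-1, -0.02, -0.02, 0.003, 0.002, 0, 0.1],
    [-1, -0.02, -0.02, 0.003, 0.002, 0, 0.1],
  ],
)

```text
time_s: 5.75
position: [0.5433, -0.1159, 0.2829]
tcp_rot: [-0.001, -0.697, 0.717, 0.002]
wrist_force: [-0.1, 0.3, -1.0]
width: 0.295
```

```bash
python3 d.py 0.548 0.0 0.285 -92
```

```text
t 5.75 p [ 0.5433 -0.1159  0.2829] yaw -91.67066489839661 z [-0.0034  0.0015 -1.    ] F [-0.0802  0.2683 -0.9545] M [-0.0045 -0.0317  0.0144] w 0.2946904669838586 j6 1.368388310779705
[-0.967  -0.011  -0.0165] [0.0011 0.0005 0.0018]
```

Call:
send_rows(
  steps=[
    [-0.25, 0, 0, 0.001, 0, 0.001, 0.1],
    [-0.55, 0, 0, 0.001, 0, 0.001, 0.1],
    [-0.9, -0.01, 0, 0.001, 0, 0.001, 0.1],
    [-1, -0.01, 0, 0.001, 0, 0.001, 0.1],
    [-1, -0.01, 0, 0.001, 0, 0.001, 0.1],
  ],
)

```text
time_s: 6.17
position: [0.548, 0.0053, 0.282]
tcp_rot: [-0.0, -0.697, 0.717, 0.001]
wrist_force: [-0.6, 0.1, -1.3]
width: 0.298
```

```bash
python3 d.py 0.548 0.0485 0.275 -92
```

```text
t 6.1667 p [0.548  0.0053 0.282 ] yaw -91.66554865460496 z [-0.002   0.0014 -1.    ] F [-0.6042  0.06   -1.316 ] M [-0.0211  0.0361  0.0191] w 0.29790230780931987 j6 1.5873942068382123
[-0.3596  0.0105  0.0591] [0.0006 0.0004 0.0019]
```

Call:
send_rows(
  steps=[
    [-0.15, 0, 0, 0.001, 0, 0.002, 0.1],
    [-0.36, 0.01, 0, 0.001, 0, 0.002, 0.1],
    [-0.36, 0.01, 0.05, 0.001, 0, 0.002, 0.1],
    [-0.36, 0.01, 0.05, 0.001, 0, 0.002, 0.1],
  ],
)

```text
time_s: 6.5
position: [0.5478, 0.0473, 0.2745]
tcp_rot: [-0.001, -0.695, 0.719, 0.0]
wrist_force: [-0.1, 0.0, -1.6]
width: 0.298
```

```bash
python3 d.py 0.548 0.0485 0.265 -92; cat > look.py <<'E'
from h import *
import sys
t=grab_frame("top");s=grab_frame("side")
T=st()[1]
def c(f,P,w,k):
    u=np.round(proj(f,P)).astype(int);print("origin",u-w);return cv2.resize(f["image"][u[1]-w:u[1]+w,u[0]-w:u[0]+w],None,fx=k,fy=k,interpolation=cv2.INTER_CUBIC)
print("tip proj",proj(s,T-[0,0,.134]),proj(t,T-[0,0,.134]))
w=int(sys.argv[2])
cv2.imwrite(sys.argv[1],np.hstack([c(f,T-[0,0,.134],w,400//(2*w)) for f in(s,t)]))
E
python3 look.py pics/slot1.png 25
```

```text
t 6.5 p [0.5478 0.0473 0.2745] yaw -91.99276306386741 z [-0.0017 -0.0003 -1.    ] F [-0.1024  0.0386 -1.5673] M [-0.0386 -0.0273  0.011 ] w 0.2984731394314368 j6 1.670969410485713
[-0.0101 -0.0016  0.0791] [ 0.0005 -0.0001  0.    ]
tip proj [311.44861313 197.97374947] [283.80906299 203.48246881]
origin [286 173]
origin [259 178]
```

View pics/slot1.png

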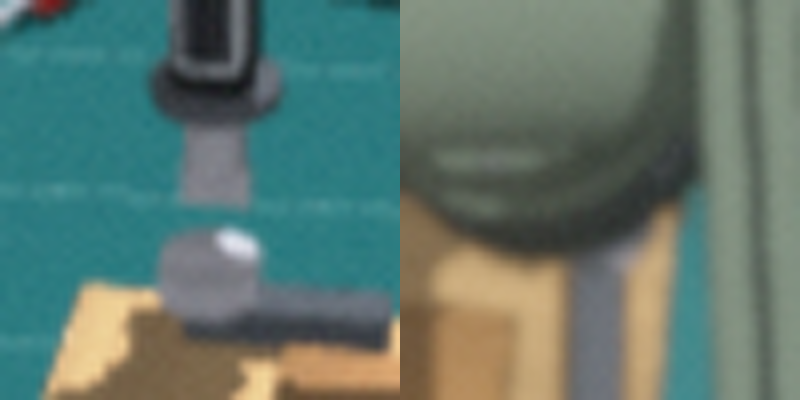

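Side view: the blade tip at about (313,198.6) is centred over the head at about (312.4,204). Going down carefully while watching the force.

Call:
send_rows(
  steps=[
    [-0.01, 0, 0.04, 0, 0, 0, 0.1],
    [-0.01, 0, 0.08, 0, 0, 0, 0.1],
    [-0.01, 0, 0.12, 0, 0, 0, 0.1],
    [-0.01, 0, 0.15, 0, 0, 0, 0.1],
    [-0.01, 0, 0.18, 0, 0, 0, 0.1],
    [-0.01, 0, 0.2, 0, 0, 0, 0.1],
    [-0.01, 0, 0.2, 0, 0, 0, 0.1],
  ],
  force=70,
)

```text
time_s: 7.18
position: [0.5478, 0.048, 0.2507]
tcp_rot: [-0.001, -0.694, 0.72, 0.0]
wrist_force: [-0.5, -0.1, -1.4]
width: 0.296
```

```bash
python3 d.py 0.548 0.0485 0.243 -92
```

```text
t 7.1833 p [0.5478 0.048  0.2507] yaw -92.08099800688916 z [-0.0015 -0.     -1.    ] F [-0.531  -0.0935 -1.4187] M [ 0.0362 -0.0814 -0.0024] w 0.2957444788654459 j6 1.6735357522551644
[-0.0043 -0.0012  0.0641] [ 0.0005 -0.     -0.0005]
```

Call:
send_rows(
  steps=[
    [0, 0, 0.02, 0, 0, 0, 0.1],
    [0, 0, 0.035, 0, 0, 0, 0.1],
    [0, 0, 0.05, 0, 0, 0, 0.1],
    [0, 0, 0.055, 0, 0, 0, 0.1],
    [0, 0, 0.055, 0, 0, 0, 0.1],
  ],
)

```text
time_s: 7.6
position: [0.5477, 0.048, 0.2439]
tcp_rot: [-0.001, -0.694, 0.72, 0.001]
wrist_force: [0.7, 0.7, -1.7]
width: 0.3
```

```bash
python3 d.py 0.548 0.0485 0.244 -62;python3 look.py pics/slot2.png 25
```

```text
t 7.6 p [0.5477 0.048  0.2439] yaw -92.07632066027874 z [-0.0019 -0.0001 -1.    ] F [ 0.6555  0.6822 -1.6743] M [-0.0322 -0.0013 -0.0345] w 0.2997175340691005 j6 1.6735442855713027
[-0.004  -0.002  -0.0009] [ 0.0006  0.0001 -0.1671]
tip proj [311.45809554 207.98817137] [284.14135183 205.31293892]
origin [286 183]
origin [259 180]
```

View pics/slot2.png

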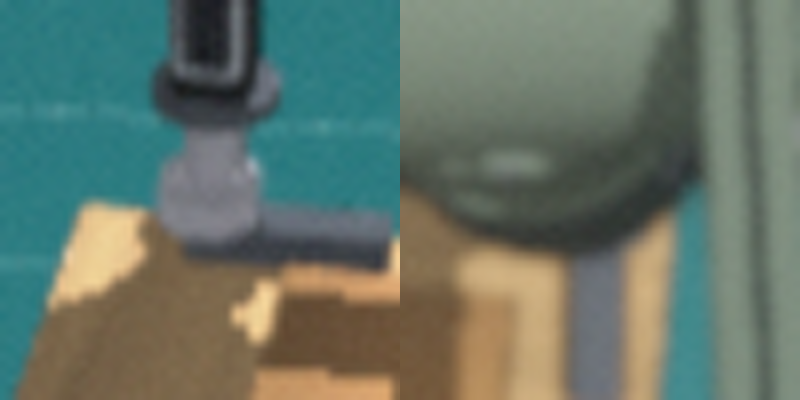

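The key is seated: the blade is inside the head at side (311,206). Now turning anticlockwise.

Call:
send_rows(
  steps=[
    [0, 0, 0, 0, 0, -0.025, 0.1],
    [0, 0, 0, 0, 0, -0.05, 0.1],
    [0, 0, 0, 0, 0, -0.075, 0.1],
    [0, 0, 0, 0, 0, -0.1, 0.1],
    [0, 0, 0, 0, 0, -0.125, 0.1],
    [0, 0, 0, 0, 0, -0.15, 0.1],
    [0, 0, 0, 0, 0, -0.175, 0.1],
    [0, 0, 0, 0, 0, -0.2, 0.1],
    [0, 0, 0, 0, 0, -0.225, 0.1],
    [0, 0, 0, 0, 0, -0.25, 0.1],
  ],
)

```text
time_s: 8.53
position: [0.5478, 0.0483, 0.2442]
tcp_rot: [-0.0, 0.917, -0.398, -0.001]
wrist_force: [-0.1, 1.2, -1.9]
width: 0.293
```

```bash
python3 d.py 0.5478 0.048 0.244 5.5
```

```text
t 8.5333 p [0.5478 0.0483 0.2442] yaw -46.88361250556634 z [-0.0016  0.0007 -1.    ] F [-0.135   1.2019 -1.9057] M [ 0.171   0.0283 -0.1099] w 0.292594544144974 j6 0.8845650462530531
[0.0023 0.0016 0.0019] [-0.      0.0006 -0.291 ]
```

Call:
send_rows(
  steps=[
    [0, 0, 0, 0, 0, -0.025, 0.1],
    [0, 0, 0, 0, 0, -0.05, 0.1],
    [0, 0, 0, 0, 0, -0.08, 0.1],
    [0, 0, 0, 0, 0, -0.11, 0.1],
    [0, 0, 0, 0, 0, -0.14, 0.1],
    [0, 0, 0, 0, 0, -0.17, 0.1],
    [0, 0, 0, 0, 0, -0.2, 0.1],
    [0, 0, 0, 0, 0, -0.23, 0.1],
    [0, 0, 0, 0, 0, -0.26, 0.1],
    [0, 0, 0, 0, 0, -0.29, 0.1],
    [0, 0, 0, 0, 0, -0.29, 0.1],
  ],
)

```text
time_s: 9.45
position: [0.5489, 0.0477, 0.2443]
tcp_rot: [0.0, 0.999, 0.047, 0.001]
wrist_force: [3.2, -3.4, -3.4]
width: 0.293
```

```bash
python3 d.py 0.5478 0.048 0.244 -4;python3 look.py pics/slot3.png 25
```

```text
t 9.45 p [0.5489 0.0477 0.2443] yaw 5.407903714487369 z [ 0.0017 -0.0007 -1.    ] F [ 3.2166 -3.408  -3.3834] M [-0.5689 -0.8011 -0.0887] w 0.2928621670753768 j6 -0.027827283415255675
[-0.0091 -0.0035  0.0028] [ 0.0002 -0.0005  0.0523]
tip proj [311.09092392 207.83002017] [284.24694404 204.87651305]
origin [286 183]
origin [259 180]
```

View pics/slot3.png

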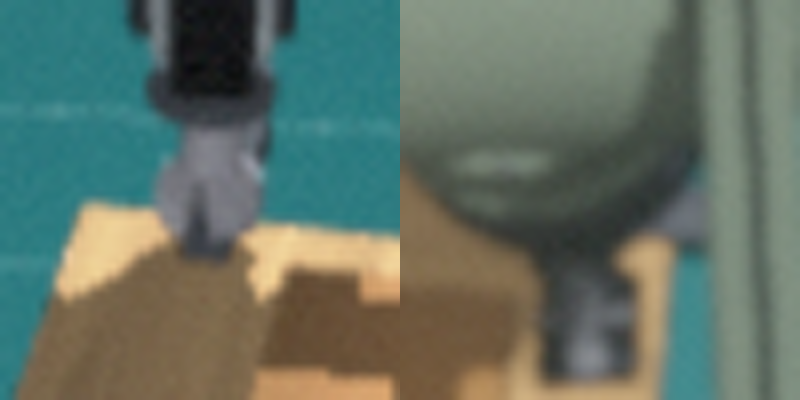

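The bar has swung outward, and in the top view it shows near (285+,206) right of the head. I'll back off by the play to unload the blade, then lift.

Call:
send_rows(
  steps=[
    [-0.004, 0, 0, 0, 0, 0.025, 0.1],
    [-0.009, -0.003, 0, 0, 0, 0.05, 0.1],
    [-0.009, -0.003, 0, 0, 0, 0.05, 0.1],
    [-0.009, -0.003, -0.05, 0, 0, 0.05, 0.1],
    [-0.009, -0.003, -0.1, 0, 0, 0.05, 0.1],
    [-0.009, -0.003, -0.2, 0, 0, 0.05, 0.1],
    [-0.009, -0.003, -0.34, 0, 0, 0.05, 0.1],
    [-0.009, -0.003, -0.34, 0, 0, 0.05, 0.1],
  ],
)

```text
time_s: 10.22
position: [0.5485, 0.0484, 0.2888]
tcp_rot: [-0.0, 0.999, -0.033, 0.003]
wrist_force: [0.7, 0.9, -1.2]
width: 0.295
```

```bash
python3 d.py 0.53 -0.065 0.285 -34
```

```text
t 10.2167 p [0.5485 0.0484 0.2888] yaw -3.7713849888469286 z [ 0.0066  0.0005 -1.    ] F [ 0.7131  0.8835 -1.2039] M [-0.0006 -0.0274  0.1134] w 0.2949427987194432 j6 0.13292661715272777
[-0.0916  0.9532  0.0299] [-0.0008 -0.0019  0.1679]
```

Call:
send_rows(
  steps=[
    [-0.02, 0.2, 0, 0, 0, 0.03, 0.1],
    [-0.04, 0.45, 0, 0, 0, 0.06, 0.1],
    [-0.07, 0.7, 0, -0.001, -0.001, 0.1, 0.1],
    [-0.09, 0.95, 0, -0.001, -0.002, 0.135, 0.1],
    [-0.09, 0.98, 0.02, -0.001, -0.002, 0.168, 0.1],
    [-0.09, 0.98, 0.02, -0.001, -0.002, 0.168, 0.1],
  ],
)

```text
time_s: 10.72
position: [0.529, -0.0696, 0.2856]
tcp_rot: [0.0, 0.956, -0.294, -0.001]
wrist_force: [0.7, -0.0, -2.4]
width: 0.295
```

```bash
python3 d.py 0.525 -0.19 0.285 -64; python3 p.py 2>/dev/null | grep XX; python3 - <<'E'
from h import *
t=grab_frame("top");s=grab_frame("side")
c=lambda f,x,y,w,h,k:cv2.resize(f["image"][y:y+h,x:x+w],None,fx=k,fy=k,interpolation=cv2.INTER_CUBIC)
cv2.imwrite("pics/after.png",np.hstack([c(t,258,180,50,50,8),c(s,288,185,50,50,8)]))
E
```

```text
t 10.7167 p [ 0.529  -0.0696  0.2856] yaw -34.25096364530724 z [-0.0023  0.0001 -1.    ] F [ 0.7091 -0.0078 -2.3863] M [ 0.0206 -0.0356 -0.012 ] w 0.2947809749442854 j6 0.4456138608434103
[0.5369 0.8482 0.0051] [0.0005 0.0005 0.1653]
```

View pics/after.png

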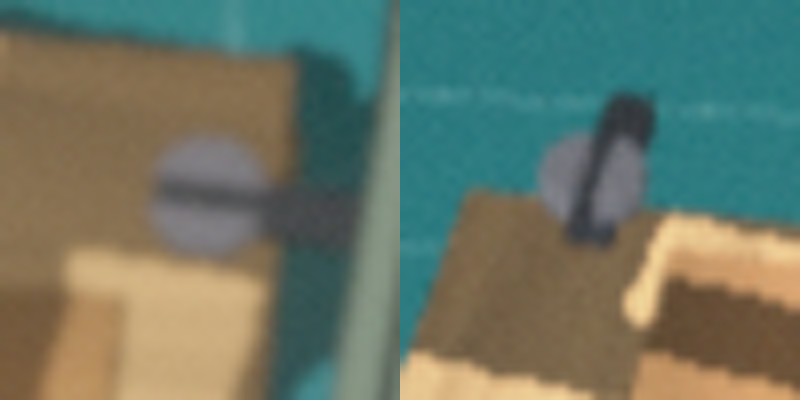

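The bar now points outward, parallel to the stand edge within about 3°: the slot runs from (158,187) to (268,202) in the crop. Returning the key.

Call:
send_rows(
  steps=[
    [0.12, 0.18, 0, 0, 0, 0.03, 0.1],
    [0.27, 0.42, 0, 0, 0, 0.06, 0.1],
    [0.42, 0.66, 0, 0, 0, 0.1, 0.1],
    [0.54, 0.85, 0, 0, 0, 0.135, 0.1],
    [0.54, 0.85, 0, 0, 0, 0.165, 0.1],
    [0.54, 0.85, 0, 0, 0, 0.165, 0.1],
  ],
)

```text
time_s: 11.42
position: [0.5272, -0.1886, 0.286]
tcp_rot: [-0.0, 0.85, -0.527, -0.0]
wrist_force: [0.5, -0.0, -1.3]
width: 0.296
```

```bash
python3 d.py 0.52 -0.29 0.28 -82.4
```

```text
t 11.4167 p [ 0.5272 -0.1886  0.286 ] yaw -63.60677148539855 z [-0.0008  0.0006 -1.    ] F [ 0.4633 -0.0272 -1.2561] M [ 0.0194  0.0374 -0.0173] w 0.296457180274715 j6 0.745872240552726
[0.7308 0.4292 0.0494] [0.0002 0.0003 0.1044]
```

Call:
send_rows(
  steps=[
    [0.18, 0.1, 0, 0, 0, 0.03, 0.1],
    [0.42, 0.25, 0, 0, 0, 0.06, 0.1],
    [0.65, 0.38, 0, 0, 0, 0.09, 0.1],
    [0.73, 0.43, 0.02, 0, 0, 0.104, 0.1],
    [0.73, 0.43, 0.02, 0, 0, 0.104, 0.1],
  ],
)

```text
time_s: 11.83
position: [0.52, -0.291, 0.2829]
tcp_rot: [0.0, 0.753, -0.658, -0.001]
wrist_force: [0.7, 0.9, -1.3]
width: 0.296
```

```bash
python3 d.py 0.5166 -0.361 0.232 -82.4
```

```text
t 11.8333 p [ 0.52   -0.291   0.2829] yaw -82.24348304626074 z [-0.0015  0.0005 -1.    ] F [ 0.7414  0.9471 -1.3262] M [ 0.0141  0.0126 -0.0114] w 0.29632176951411154 j6 0.906188595226667
[0.5745 0.1061 0.4238] [0.0005 0.0002 0.0009]
```

Call:
send_rows(
  steps=[
    [0.2, 0.03, 0, 0, 0, 0, 0.1],
    [0.45, 0.08, 0.05, 0, 0, 0, 0.1],
    [0.575, 0.106, 0.15, 0, 0, 0, 0.1],
    [0.575, 0.106, 0.3, 0, 0, 0, 0.1],
    [0.575, 0.106, 0.42, 0, 0, 0, 0.1],
    [0.575, 0.106, 0.42, 0, 0, 0, 0.1],
  ],
)

```text
time_s: 12.33
position: [0.5156, -0.3586, 0.2284]
tcp_rot: [0.0, 0.754, -0.656, -0.005]
wrist_force: [-0.9, 1.5, -1.3]
width: 0.294
```

```bash
python3 d.py 0.5166 -0.361 0.153 -82.4
```

```text
t 12.3333 p [ 0.5156 -0.3586  0.2284] yaw -82.06322699555878 z [-0.008   0.0063 -0.9999] F [-0.9419  1.4926 -1.3491] M [0.0462 0.0435 0.0074] w 0.2937284344103034 j6 0.8058156961015736
[ 0.0254 -0.0102  0.6278] [0.0022 0.0023 0.0019]
```

Call:
send_rows(
  steps=[
    [0.02, -0.01, 0, 0.002, 0.002, 0.002, 0.1],
    [0.02, -0.01, 0.05, 0.002, 0.002, 0.002, 0.1],
    [0.022, -0.01, 0.15, 0.002, 0.002, 0.002, 0.1],
    [0.023, -0.01, 0.25, 0.002, 0.002, 0.002, 0.1],
    [0.024, -0.01, 0.35, 0.002, 0.002, 0.002, 0.1],
    [0.024, -0.01, 0.35, 0.002, 0.002, 0.002, 0.1],
  ],
)

```text
time_s: 12.83
position: [0.5163, -0.3598, 0.1845]
tcp_rot: [0.0, 0.753, -0.658, -0.003]
wrist_force: [0.0, -0.1, -2.3]
width: 0.297
```

```bash
python3 d.py 0.5166 -0.361 0.153 -82.4
```

```text
t 12.8333 p [ 0.5163 -0.3598  0.1845] yaw -82.3464384914699 z [-0.0038  0.0033 -1.    ] F [ 0.014  -0.0751 -2.3348] M [-0.0214  0.0547  0.022 ] w 0.2965221895371347 j6 0.8098428843211168
[ 0.0111 -0.002   0.2624] [0.0011 0.0012 0.0003]
```

In the hole with no contact force. Lowering to seat it.

Call:
send_rows(
  steps=[
    [0.008, 0, 0.08, 0.001, 0.001, 0, 0.1],
    [0.01, 0, 0.15, 0.001, 0.001, 0, 0.1],
    [0.01, 0, 0.2, 0.001, 0.001, 0, 0.1],
    [0.01, 0, 0.24, 0.001, 0.001, 0, 0.1],
    [0.01, 0, 0.258, 0.001, 0.001, 0, 0.1],
    [0.01, 0, 0.258, 0.001, 0.001, 0, 0.1],
  ],
)

```text
time_s: 13.33
position: [0.5163, -0.3608, 0.1532]
tcp_rot: [-0.0, 0.753, -0.658, -0.001]
wrist_force: [0.4, 0.0, -1.6]
width: 0.295
```

```bash
python3 d.py 0.5166 -0.361 0.152 -82.4
```

```text
t 13.3333 p [ 0.5163 -0.3608  0.1532] yaw -82.34139846055695 z [-0.0007  0.0009 -1.    ] F [ 0.3607  0.0024 -1.6253] M [ 0.0168  0.0192 -0.0283] w 0.2947488059837062 j6 0.8085030295699789
[ 0.0016 -0.0025  0.0103] [0.0002 0.0003 0.0003]
```

Call:
send_rows(
  steps=[
    [0, 0, 0.012, 0, 0, 0, 0.1],
    [0, 0, 0.015, 0, 0, 0, 0.1],
    [0, 0, 0.015, 0, 0, 0, 0.6],
    [0, 0, 0.015, 0, 0, 0, 0.8],
    [0, 0, 0.015, 0, 0, 0, 0.8],
    [0, 0, 0.015, 0, 0, 0, 0.8],
    [0, 0, 0.015, 0, 0, 0, 0.8],
  ],
)

```text
time_s: 13.92
position: [0.5163, -0.3609, 0.1516]
tcp_rot: [-0.0, 0.753, -0.658, -0.0]
wrist_force: [0.4, -0.7, 0.2]
width: 0.8
```

```bash
python3 d.py 0.5166 -0.361 0.27 -82.4
```

```text
t 13.9167 p [ 0.5163 -0.3609  0.1516] yaw -82.34086701434661 z [-0.0005  0.0008 -1.    ] F [ 0.3899 -0.6787  0.221 ] M [ 0.0284 -0.0602 -0.0306] w 0.7998078948302617 j6 0.8084615628339944
[ 0.0005 -0.0018 -0.987 ] [0.0001 0.0003 0.0003]
```

Call:
send_rows(
  steps=[
    [0, 0, -0.15, 0, 0, 0, 0.8],
    [0, 0, -0.4, 0, 0, 0, 0.8],
    [0, 0, -0.7, 0, 0, 0, 0.9],
    [0, 0, -0.98, 0, 0, 0, 1],
    [0, 0, -0.98, 0, 0, 0, 1],
  ],
)

```text
time_s: 14.33
position: [0.5186, -0.3626, 0.2771]
tcp_rot: [-0.001, 0.753, -0.658, 0.007]
wrist_force: [1.4, -0.1, 1.1]
width: 0.997
```

```bash
python3 d.py 0.52 -0.245 0.27 -55; python3 - <<'E'
from h import *
t=grab_frame("top");s=grab_frame("side")
cv2.imwrite("pics/after2.png",t["image"]);cv2.imwrite("pics/after2s.png",s["image"])
for n in("key_grip","key"):
  for f in(t,s): print(n,[(np.round(r["uv"]),round(r["conf"],2)) for r in pinpoint(f,n)])
E
```

```text
t 14.3333 p [ 0.5186 -0.3626  0.2771] yaw -82.34322362092479 z [ 0.0112 -0.0077 -0.9999] F [ 1.3524 -0.0661  1.1477] M [-0.0361 -0.0545  0.0123] w 0.9974873631784712 j6 0.8085250814673586
[-0.9702 -0.1415  0.0518] [-0.0024 -0.0036 -0.1519]
key_grip [(array([462., 259.]), 0.81), (array([460., 220.]), 0.73), (array([411., 166.]), 0.57), (array([412., 249.]), 0.49)]
key_grip [(array([365., 144.]), 0.72), (array([337., 136.]), 0.62), (array([349., 164.]), 0.62)]
key [(array([450., 265.]), 0.79), (array([446., 222.]), 0.68), (array([405., 248.]), 0.57), (array([446., 221.]), 0.28)]
key [(array([347., 179.]), 0.79), (array([366., 169.]), 0.73), (array([333., 157.]), 0.68), (array([321., 293.]), 0.28)]
```

Call:
send_rows(
  steps=[
    [-0.25, -0.03, 0, -0.002, -0.003, -0.035, 1],
    [-0.55, -0.08, 0, -0.002, -0.003, -0.07, 1],
    [-0.9, -0.14, 0, -0.002, -0.003, -0.11, 1],
    [-1, -0.14, 0, -0.002, -0.003, -0.15, 1],
    [-1, -0.14, 0, -0.002, -0.003, -0.15, 1],
  ],
)

```text
time_s: 15.05
position: [0.5158, -0.2361, 0.2665]
tcp_rot: [-0.002, 0.887, -0.462, -0.01]
wrist_force: [-0.1, -0.6, 0.0]
width: 1.004
```

```bash
python3 d.py 0.52 -0.09 0.27 -28
```

```text
t 15.05 p [ 0.5158 -0.2361  0.2665] yaw -54.980881884094586 z [-0.0157  0.0117 -0.9998] F [-0.0728 -0.6205  0.0478] M [0.0349 0.0177 0.0123] w 1.00368098164818 j6 0.5068368109840787
[-0.9773 -0.7274 -0.0152] [ 0.0005  0.0063 -0.1499]
```

Call:
send_rows(
  steps=[
    [-0.2, -0.15, 0, 0, 0.003, -0.035, 1],
    [-0.45, -0.35, 0, 0, 0.006, -0.07, 1],
    [-0.7, -0.55, 0, 0, 0.006, -0.11, 1],
    [-0.98, -0.73, 0, 0, 0.006, -0.145, 1],
    [-0.98, -0.73, 0, 0, 0.006, -0.145, 1],
  ],
)

```text
time_s: 15.47
position: [0.5195, -0.0849, 0.2674]
tcp_rot: [-0.001, 0.969, -0.247, -0.002]
wrist_force: [-0.8, -0.1, -0.3]
width: 1.001
```

```bash
python3 d.py 0.51 0.06 0.27 -3.7
```

```text
t 15.4667 p [ 0.5195 -0.0849  0.2674] yaw -28.578740772313335 z [-0.0041  0.0024 -1.    ] F [-0.7754 -0.1075 -0.3146] M [-0.001  -0.0549  0.0242] w 1.001090389801549 j6 0.31344634798374665
[-0.6475 -1.0225 -0.0188] [-0.0004  0.0015 -0.1382]
```

Call:
send_rows(
  steps=[
    [-0.15, -0.22, 0, 0, 0.001, -0.035, 1],
    [-0.3, -0.5, 0, 0, 0.001, -0.07, 1],
    [-0.5, -0.8, 0, 0, 0.001, -0.11, 1],
    [-0.63, -1, 0, 0, 0.001, -0.138, 1],
    [-0.63, -1, 0, 0, 0.001, -0.138, 1],
  ],
)

```text
time_s: 15.88
position: [0.5104, 0.0599, 0.267]
tcp_rot: [-0.002, 1.0, -0.031, -0.001]
wrist_force: [-0.6, -1.0, 0.7]
width: 0.998
```

```bash
python3 d.py 0.503 0.17 0.27 -3.7
```

```text
t 15.8833 p [0.5104 0.0599 0.267 ] yaw -3.521974848456607 z [-0.0024  0.0031 -1.    ] F [-0.5548 -0.9525  0.6554] M [-0.0324 -0.0142 -0.0232] w 0.9984965862335938 j6 0.1528786273321982
[-0.118  -0.9117 -0.0222] [-0.0009  0.0008  0.001 ]
```

Call:
send_rows(
  steps=[
    [-0.03, -0.25, 0, 0, 0, 0, 1],
    [-0.07, -0.55, 0, 0, 0, 0, 1],
    [-0.11, -0.9, 0, 0, 0, 0, 1],
    [-0.12, -1, 0, 0, 0, 0, 1],
    [-0.12, -1, 0, 0, 0, 0, 1],
  ],
)

```text
time_s: 16.3
position: [0.504, 0.1821, 0.2666]
tcp_rot: [-0.001, 1.0, -0.031, -0.001]
wrist_force: [-0.0, -0.2, 0.3]
width: 0.998
```

```bash
python3 - <<'E'
from h import *
t=grab_frame("top");s=grab_frame("side")
P=[atz(t,u,.148) for u in((137.3,218.3),(161.6,220.7),(160.1,231.4),(135.9,229.6))]
print(np.round(P,4),np.mean(P,0))
for f,near in((t,(151,225)),(s,(321,291))):
    for r in trace(f,"push_block")[:2]: print(np.round(r["extent"],1),round(r["conf"],2),[np.round(atz(f,cv2.boxPoints(cv2.minAreaRect(max(cv2.findContours(r["region"].astype(np.uint8),0,2)[0],key=cv2.contourArea)))[i],.148),4)[:2].tolist() for i in range(4)])
E
python3 d.py 0.503 0.28 0.27 -3.7
```

```text
[[0.5123 0.3704 0.148 ]
 [0.5073 0.3164 0.148 ]
 [0.4836 0.3185 0.148 ]
 [0.4873 0.372  0.148 ]] [0.49759568 0.34431064 0.148     ]
[213.8 236.4 119.2  45.7] 0.66 [[0.4407, 0.1842], [0.5266, 0.1795], [0.5174, 0.0691], [0.4317, 0.0752]]
[455.  223.6  21.4  21.1] 0.58 [[0.5255, -0.3151], [0.5258, -0.3641], [0.4901, -0.3626], [0.4899, -0.3138]]
[326.9 272.9  63.3 112. ] 0.97 [[0.5397, 0.435], [0.5432, 0.1119], [0.43, 0.1285], [0.4571, 0.4418]]
t 16.5 p [0.5038 0.1789 0.267 ] yaw -3.6731566938886986 z [-0.003  0.002 -1.   ] F [-0.2285 -0.0188  0.0656] M [ 0.0257 -0.0306  0.0231] w 1.0003148211326782 j6 0.3812217600724331
[-0.0606 -0.8404 -0.0235] [-0.0006  0.001   0.0001]
```

Call:
send_rows(
  steps=[
    [-0.02, -0.25, 0, 0, 0, 0.002, 1],
    [-0.03, -0.55, 0, 0, 0, 0.002, 1],
    [-0.03, -0.9, 0, 0, 0, 0.002, 1],
    [-0.03, -1, 0, 0, 0, 0.002, 1],
    [-0.03, -1, 0, 0, 0, 0.002, 1],
  ],
)

```text
time_s: 16.92
position: [0.5086, 0.3002, 0.2668]
tcp_rot: [-0.001, 0.999, -0.035, -0.001]
wrist_force: [-0.6, 0.1, -0.0]
width: 0.999
```

```bash
python3 d.py 0.4976 0.344 0.22 -4
```

```text
t 16.9167 p [0.5086 0.3002 0.2668] yaw -3.975924584617225 z [-0.0027  0.0024 -1.    ] F [-0.612   0.1455 -0.0453] M [0.0175 0.0039 0.0006] w 0.9994686488113883 j6 0.580324577939734
[-0.1153 -0.3571  0.3915] [-0.0007  0.0009  0.0001]
```

Call:
send_rows(
  steps=[
    [-0.05, -0.15, 0, 0, 0, 0, 1],
    [-0.115, -0.357, 0, 0, 0, 0, 1],
    [-0.115, -0.357, 0.2, 0, 0.001, 0, 1],
    [-0.115, -0.357, 0.39, 0, 0.001, 0, 1],
    [-0.115, -0.357, 0.39, 0, 0.001, 0, 1],
    [-0.115, -0.357, 0.39, 0, 0.001, 0, 1],
  ],
)

```text
time_s: 17.42
position: [0.4977, 0.3419, 0.2194]
tcp_rot: [0.0, 0.999, -0.036, -0.001]
wrist_force: [0.9, -1.1, 0.3]
width: 0.996
```

```bash
python3 d.py 0.4976 0.344 0.187 -4; python3 - <<'E'
from h import *
t=grab_frame("top");s=grab_frame("side")
c=lambda f,x,y,w,h,k:cv2.resize(f["image"][y:y+h,x:x+w],None,fx=k,fy=k,interpolation=cv2.INTER_CUBIC)
cv2.imwrite("pics/blk.png",np.hstack([c(t,120,180,100,100,4),c(s,270,220,100,100,4)]))
E
```

```text
t 17.4167 p [0.4977 0.3419 0.2194] yaw -4.092566029770864 z [-0.0021 -0.0002 -1.    ] F [ 0.8582 -1.1041  0.3437] M [-0.0304 -0.0346  0.0163] w 0.9955157671492935 j6 0.6533865188798995
[-0.0014 -0.0177  0.2698] [ 0.0001  0.0007 -0.0005]
```

View pics/blk.png

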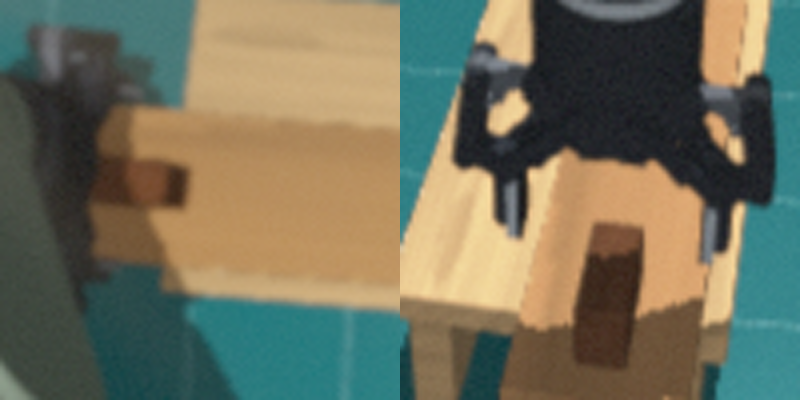

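The fingers straddle the push block: tips at (515,235) and (705,262) in the crop, block at about (615,270). Going down and gripping.

Call:
send_rows(
  steps=[
    [0, -0.01, 0.1, 0, 0, 0, 1],
    [0, -0.015, 0.2, 0, 0, 0, 1],
    [0, -0.015, 0.26, 0, 0, 0, 0.8],
    [0, -0.015, 0.27, 0, 0, 0, 0.6],
    [0, -0.015, 0.27, 0, 0, 0, 0.5],
    [0, -0.015, 0.27, 0, 0, 0, 0.4],
    [0, -0.015, 0.27, 0, 0, 0, 0.2],
    [0, -0.015, 0.27, 0, 0, 0, 0.1],
    [0, -0.015, 0.27, 0, 0, 0, 0.1],
    [0, -0.015, 0.27, 0, 0, 0, 0.1],
    [0, -0.015, 0.27, 0, 0, 0, 0.1],
  ],
  force=80,
)

```text
time_s: 18.43
position: [0.4993, 0.3453, 0.1901]
tcp_rot: [-0.002, 0.999, -0.036, 0.002]
wrist_force: [1.5, 0.8, 5.3]
width: 0.292
```

```bash
python3 d.py 0.4976 0.244 0.187 -4; cat > q.py <<'E'
from h import *
np.set_printoptions(precision=4,suppress=True)
t=grab_frame("top");s=grab_frame("side")
for n,nt,ns in(("board_end",None,None),("pointer",None,None)):
    a=pinpoint(t,n);b=pinpoint(s,n)
    print(n,[(np.round(r["uv"],1),round(r["conf"],2)) for r in a[:2]],[(np.round(r["uv"],1),round(r["conf"],2)) for r in b[:2]])
    z=.108 if n=="board_end" else .114
    if a: print(" top@z",atz(t,a[0]["uv"],z))
    if b: print(" side@z",atz(s,b[0]["uv"],z))
for uv in((371,274.3),): print("ptr top",atz(t,uv,.114))
print("ptr side",atz(s,(372.4,170.7),.114))
for nm,f,x,y in(("t",t,255,200),("s",s,290,190)):
    pass
E
python3 q.py
```

```text
t 18.4333 p [0.4993 0.3453 0.1901] yaw -4.08009387430791 z [ 0.0037  0.0042 -1.    ] F [1.4998 0.8162 5.2877] M [ 0.0628  0.2812 -0.0142] w 0.29199256421010755 j6 0.6558284623114409
[0.0462 0.8429 0.022 ] [-0.0014 -0.0011 -0.0004]
board_end [(array([272.1, 234.7]), 0.98)] [(array([340.6, 219. ]), 0.71), (array([252.1, 201. ]), 0.35)]
 top@z [0.4798 0.0749 0.108 ]
 side@z [0.4703 0.0837 0.108 ]
pointer [(array([370. , 275.5]), 0.63), (array([150.1, 224.2]), 0.44)] [(array([370.6, 168.3]), 0.81)]
 top@z [ 0.3884 -0.1486  0.114 ]
 side@z [ 0.3907 -0.1631  0.114 ]
ptr top [ 0.3911 -0.1509  0.114 ]
ptr side [ 0.3856 -0.1498  0.114 ]
```

```bash
python3 - <<'E'
from h import *
np.set_printoptions(precision=4,suppress=True)
f=grab_frame("top");im=cv2.GaussianBlur(cv2.imread("pics/top1.png"),(3,3),0).astype(float)
def edge(u0,v0,u1,v1,z,h=5):
    pts=[]
    for u in range(u0,u1+1):
        v=int(round(v0+(v1-v0)*(u-u0)/(u1-u0)))
        col=im[v-h-1:v+h+2,u];g=np.linalg.norm(col[2:]-col[:-2],axis=1);i=int(np.argmax(g))
        if 0<i<len(g)-1:
            o=.5*(g[i-1]-g[i+1])/(g[i-1]-2*g[i]+g[i+1]);pts.append((u,v-h+i+o))
    W=np.array([atz(f,p,z)[:2] for p in pts],np.float32)
    vx,vy,x,y=cv2.fitLine(W,cv2.DIST_HUBER,0,.0005,.01).ravel()
    if vy>0:vx,vy=-vx,-vy
    d=(W-[x,y])@[-vy,vx];print(len(pts),"yaw",np.arctan2(vy,vx),"rms",np.sqrt(np.median(d**2)),"pt",x,y)
edge(175,179,290,187,.09); edge(170,254,285,262,.09,3); edge(140,206,265,215,.108,4); edge(138,245,265,254,.108,4)
E
```

```text
116 yaw -1.647263 rms 0.00024299702 pt 0.6073254 0.17311844
116 yaw -1.6470449 rms 0.0001691801 pt 0.4272837 0.19798145
126 yaw -1.6542004 rms 0.0003513639 pt 0.53697616 0.25343102
94 yaw -1.649623 rms 0.0004002054 pt 0.44289023 0.21823405
```

Gripped, with the opening at 25 mm. The stand axis yaw is -1.647 rad by edge fit, and the slide distance is about 231 mm. Sliding the first 110 mm.

Call:
send_rows(
  steps=[
    [0, 0.05, 0.01, -0.001, -0.001, 0.001, 0.1],
    [-0.001, 0.15, 0.01, -0.001, -0.001, 0.0016, 0.1],
    [-0.001, 0.26, 0.01, -0.001, -0.001, 0.0016, 0.1],
    [-0.002, 0.37, 0.01, -0.001, -0.001, 0.0016, 0.1],
    [-0.002, 0.48, 0.01, -0.001, -0.001, 0.0016, 0.1],
    [-0.003, 0.59, 0.01, -0.001, -0.001, 0.0016, 0.1],
    [-0.004, 0.7, 0.01, -0.001, -0.001, 0.0016, 0.1],
    [-0.004, 0.81, 0.01, -0.001, -0.001, 0.0016, 0.1],
    [-0.005, 0.89, 0.01, -0.001, -0.001, 0.0016, 0.1],
    [-0.005, 0.917, 0.01, -0.001, -0.001, 0.0016, 0.1],
    [-0.005, 0.917, 0.01, -0.001, -0.001, 0.0016, 0.1],
  ],
)

```text
time_s: 19.7
position: [0.4917, 0.236, 0.19]
tcp_rot: [-0.002, 0.999, -0.039, 0.002]
wrist_force: [-0.4, 1.3, 8.2]
width: 0.284
```

```bash
python3 d.py 0.4837 0.1409 0.189 -4.37; python3 q.py
```

```text
t 19.7 p [0.4917 0.236  0.19  ] yaw -4.475289643317702 z [ 0.0035  0.0045 -1.    ] F [-0.3684  1.3468  8.189 ] M [ 0.2345  0.3372 -0.2233] w 0.28399526881140086 j6 0.5016283910429024
[-0.0042  0.7957  0.0049] [-0.0015 -0.001  -0.0006]
board_end [(array([319. , 238.5]), 0.59)] [(array([344.6, 195.4]), 0.86)]
 top@z [ 0.4716 -0.0331  0.108 ]
 side@z [ 0.4637 -0.0214  0.108 ]
pointer [(array([369.1, 273.7]), 0.76)] [(array([372.3, 169.6]), 0.91)]
 top@z [ 0.3924 -0.1466  0.114 ]
 side@z [ 0.3858 -0.1561  0.114 ]
ptr top [ 0.3911 -0.1509  0.114 ]
ptr side [ 0.3856 -0.1498  0.114 ]
```

Call:
send_rows(
  steps=[
    [0, 0.05, 0.01, -0.001, -0.001, 0, 0.1],
    [-0.001, 0.15, 0.01, -0.001, -0.001, 0, 0.1],
    [-0.001, 0.26, 0.01, -0.001, -0.001, 0, 0.1],
    [-0.002, 0.37, 0.01, -0.001, -0.001, 0, 0.1],
    [-0.002, 0.48, 0.01, -0.001, -0.001, 0, 0.1],
    [-0.003, 0.59, 0.01, -0.001, -0.001, 0, 0.1],
    [-0.004, 0.7, 0.01, -0.001, -0.001, 0, 0.1],
    [-0.004, 0.77, 0.01, -0.001, -0.001, 0, 0.1],
    [-0.004, 0.796, 0.01, -0.001, -0.001, 0, 0.1],
    [-0.004, 0.796, 0.01, -0.001, -0.001, 0, 0.1],
  ],
)

```text
time_s: 20.83
position: [0.4847, 0.1413, 0.19]
tcp_rot: [-0.002, 0.999, -0.04, 0.002]
wrist_force: [0.2, 1.4, 9.4]
width: 0.289
```

```bash
python3 d.py 0.4817 0.1149 0.189 -4.37; python3 q.py; python3 - <<'E'
from h import *
t=grab_frame("top");s=grab_frame("side")
c=lambda f,x,y,w,h,k:cv2.resize(f["image"][y:y+h,x:x+w],None,fx=k,fy=k,interpolation=cv2.INTER_CUBIC)
cv2.imwrite("pics/end1.png",np.hstack([c(t,330,215,50,75,8),c(s,335,155,50,75,8)]))
E
```

```text
t 20.8333 p [0.4847 0.1413 0.19  ] yaw -4.5611963892592655 z [ 0.0034  0.0034 -1.    ] F [0.2093 1.3567 9.3981] M [ 0.3998  0.2934 -0.2217] w 0.2888203974200872 j6 0.3376044336262937
[-0.0076  0.2215  0.0079] [-0.0011 -0.001  -0.0011]
board_end [(array([361.5, 244. ]), 0.88), (array([282.9, 206.3]), 0.21)] [(array([311.9, 211.5]), 0.3)]
 top@z [ 0.4595 -0.1308  0.108 ]
 side@z [0.5455 0.0601 0.108 ]
pointer [(array([370.3, 277.3]), 0.66)] [(array([370.6, 171.2]), 0.76), (array([343.7, 209.8]), 0.36)]
 top@z [ 0.3844 -0.1492  0.114 ]
 side@z [ 0.391  -0.1463  0.114 ]
ptr top [ 0.3911 -0.1509  0.114 ]
ptr side [ 0.3856 -0.1498  0.114 ]
```

View pics/end1.png

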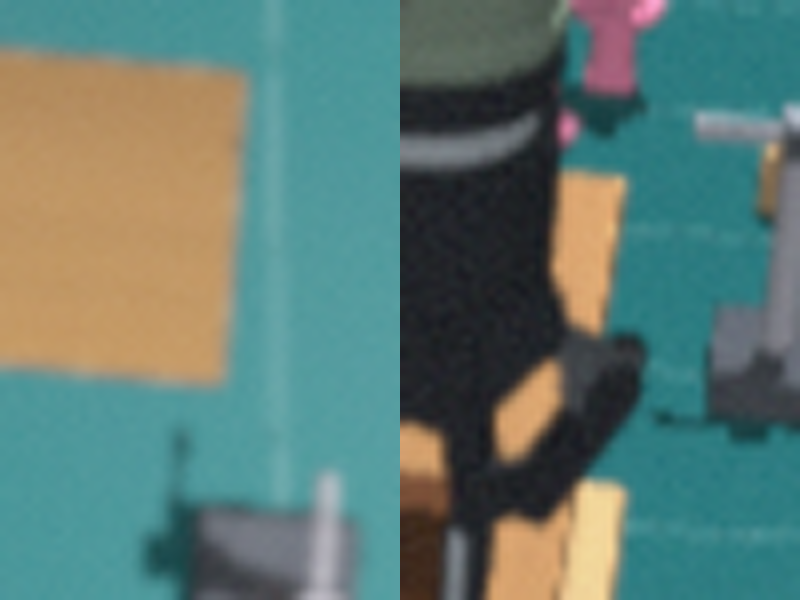

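```bash
cat > e.py <<'E'
from h import *
import sys
np.set_printoptions(precision=4,suppress=True)
x0=float(sys.argv[1]);u=np.array([np.cos(-1.647),np.sin(-1.647)])
ims=[];
for _ in range(3): t=grab_frame("top");ims.append(t["image"].astype(float))
im=np.mean(ims,0)
E=[];P=[]
for v in range(228,260):
    c=int(round(x0-(v-240)*.084));r=im[v,c-6:c+7,2]-im[v,c-6:c+7,0]   # red-blue: wood vs teal
    g=np.abs(np.diff(r));g[g<.3*g.max()]=0;E.append(atz(t,(c-6+.5+(g*np.arange(len(g))).sum()/g.sum(),v),.108)[:2])
for v in range(276,284):
    r=im[v,364:378,2];w=np.clip(r-np.median(r)-.25*(r.max()-np.median(r)),0,None);P.append(atz(t,(364+(w*np.arange(14)).sum()/w.sum(),v),.114)[:2])
E=np.array(E);P=np.array(P)
vx,vy,ex,ey=cv2.fitLine(E.astype(np.float32),cv2.DIST_HUBER,0,.0005,.01).ravel()
print("end yaw-90",np.arctan2(vy,vx)%np.pi-np.pi, "pointer pts s",(P@u),"end s",E[[0,10,20,31]]@u,"gap mid",np.median(P@u)-np.median(E@u))
E
python3 e.py 360
```

```text
end yaw-90 -0.08585429 pointer pts s [0.1201 0.1202 0.1202 0.1201 0.12   0.1201 0.1201 0.1202] end s [0.09   0.0901 0.0894 0.0894] gap mid 0.03033741928227511
```

Call:
send_rows(
  steps=[
    [0, 0.03, 0.01, -0.001, -0.001, -0.001, 0.1],
    [0, 0.08, 0.01, -0.001, -0.001, -0.002, 0.1],
    [0, 0.13, 0.01, -0.001, -0.001, -0.003, 0.1],
    [0, 0.18, 0.01, -0.001, -0.001, -0.003, 0.1],
    [0, 0.22, 0.01, -0.001, -0.001, -0.003, 0.1],
    [0, 0.245, 0.01, -0.001, -0.001, -0.003, 0.1],
    [0, 0.253, 0.01, -0.001, -0.001, -0.003, 0.1],
    [0, 0.253, 0.01, -0.001, -0.001, -0.003, 0.1],
    [0, 0.253, 0.01, -0.001, -0.001, -0.003, 0.1],
  ],
)

```text
time_s: 22.13
position: [0.4833, 0.1122, 0.1901]
tcp_rot: [-0.001, 0.999, -0.036, 0.001]
wrist_force: [0.9, 4.2, 7.7]
width: 0.287
```

```bash
python3 d.py 0.4817 0.1149 0.189 -4.37; python3 e.py 373.5;python3 - <<'E'
from h import *
t=grab_frame("top");s=grab_frame("side")
cv2.imwrite("pics/end2.png",np.hstack([cv2.resize(f["image"][y:y+75,x:x+50],None,fx=8,fy=8,interpolation=cv2.INTER_CUBIC) for f,x,y in((t,335,215),(s,335,155))]))
E
```

```text
t 22.1333 p [0.4833 0.1122 0.1901] yaw -4.070839346432979 z [ 0.003   0.0025 -1.    ] F [0.8896 4.189  7.7383] M [ 0.7606  0.2369 -0.2247] w 0.2868833624871585 j6 0.27360750849197646
[-0.0146 -0.0217  0.0088] [-0.0009 -0.0009  0.0017]
end yaw-90 -0.07703185 pointer pts s [0.1201 0.1202 0.1202 0.12   0.12   0.1201 0.1202 0.1202] end s [0.1186 0.1189 0.1191 0.1185] gap mid 0.0012305090212170328
```

View pics/end2.png

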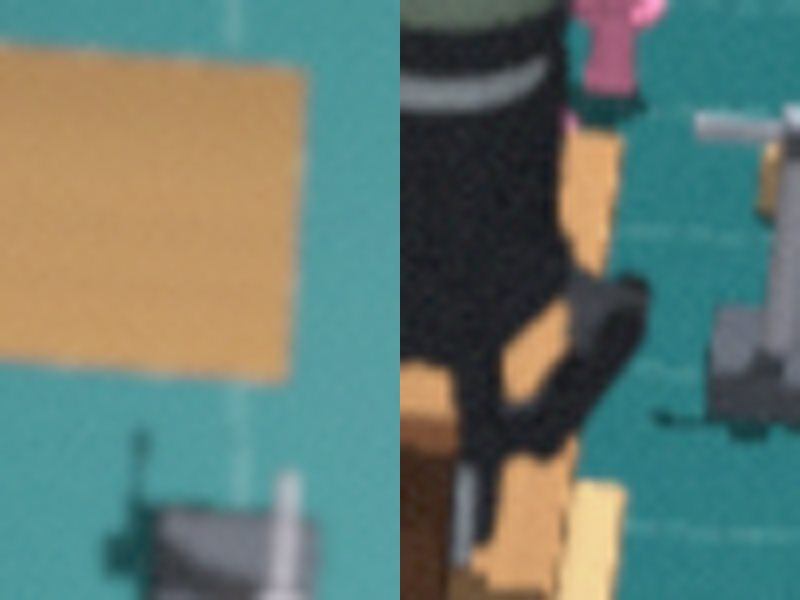

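The end edge is parallel to the stand (-0.077 against -0.076 rad) and 1.2 mm short of the mark. One small nudge.

Call:
send_rows(
  steps=[
    [0, 0.01, 0.01, -0.001, -0.001, 0, 0.1],
    [0, 0.02, 0.01, -0.001, -0.001, 0, 0.1],
    [0, 0.02, 0.01, -0.001, -0.001, 0, 0.1],
    [0, 0.02, 0.01, -0.001, -0.001, 0, 0.1],
    [0, 0.02, 0.01, -0.001, -0.001, 0, 0.1],
    [0, 0.02, 0.01, -0.001, -0.001, 0, 0.1],
  ],
)

```text
time_s: 22.88
position: [0.4835, 0.1112, 0.19]
tcp_rot: [-0.002, 0.999, -0.036, 0.001]
wrist_force: [-1.0, 5.9, 7.9]
width: 0.29
```

```bash
python3 d.py 0.4817 0.1149 0.189 -4.37; python3 e.py 374;  python3 - <<'E'
from h import *
t=grab_frame("top");s=grab_frame("side")
k=[s["image"][120:185,300:380],t["image"][190:255,425:485]]
cv2.imwrite("pics/fin.png",np.hstack([cv2.resize(a,None,fx=5,fy=5,interpolation=cv2.INTER_CUBIC) for a in k]))
print(observe()["joint_velocities"])
E
```

```text
t 22.8833 p [0.4835 0.1112 0.19  ] yaw -4.142116917792874 z [ 0.0018  0.003  -1.    ] F [-1.0177  5.8865  7.8712] M [ 0.9937  0.3004 -0.0912] w 0.2904069967167136 j6 0.27186953050190504
[-0.0176 -0.0298  0.0087] [-0.001  -0.0005  0.0013]
end yaw-90 -0.08057952 pointer pts s [0.1201 0.1201 0.1202 0.12   0.12   0.1201 0.1202 0.1203] end s [0.1198 0.12   0.1198 0.1196] gap mid 0.0003149671061149495
[-0.00064424  0.00073576 -0.00134338  0.00107993  0.00066198  0.00164246]
```

```bash
python3 -c "
from h import *
print(finish_job(), observe()['time_s'])"
```

```text
the job is handed in; nothing more can be done
the job is handed in; nothing more can be done
```

The job is handed in at about 23 s of robot time. The stop bar is swung out, the key is back in its hole, and the gripper is holding the board with its outer end at the gauge's pointer.

- **Key and screw:** I used the black-handled key from the wooden block, not the pink look-alikes. The turn left the bar and slot pointing outward, within about 3° of the stand's edge in the picture. I did not measure the bar's angle more closely than that.
- **Key returned:** It was let go at the pose it was picked up from. The image networks then found its handle at the original pixels in the top view and within a few pixels in the side view.
- **Board:** It was slid about 235 mm along the stand.
    - **Level with the pointer:** the last check put the end about 0.3 mm short of the mark.
    - **Straight:** the end edge was within about 0.3° of square to the stand.
    - **Flat and still:** the gripper was pressing down with about 8 N and the arm was still. I judged flatness only from that press and the tool's tilt (about 0.2°), not from a separate measurement.

- **Checks that failed or disagreed:**
    - The last close-up of the key could not be shown because the limit of 12 pictures was reached, so its final state rests on the network reading after release.
    - The side-camera readings of the pointer and board end differed from the top view by up to about 15 mm, so I relied on the top view's edge fits.

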